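# Slide the dish out of the packed jars and up to the holder's stop

## Task

Slide the open white dish out from among the four closed jars packed against it, leaving the jars where they stand. Then slide it along the bench into the holder's channel and press it gently against the stop there until the cushion clearly gives, keep it pressed for a moment, and leave it resting against the cushion. Only push the dish: never grip it, lift it, tip it or shove it hard.

Things in the scene. Friction and masses are not known exactly. Their poses are not given: they have to be found in the camera images.
- dish: Round open dish, plain white ceramic, outside diameter 72 mm, upright wall 24 mm high, 0.10 to 0.21 kg, not fixed. Origin: centre of its underside, z up; x points out of the open side of the arc of jars. It slides free along x; more than 15 degrees off x it shoves an end jar (those touch at 106 degrees from x). Sliding it on the bench takes 0.5 to 1.5 N; forces on it must stay under 15 N, 5 to 6 N is plenty.
- dish_floor (a point): Centre of the dish's inner floor, 5 mm above its underside. The inside is 60 mm wide (the wall is 6 mm thick and slightly 12-sided, so radii vary by 1 mm). Shut fingertips fit inside and can push the inner face of the wall; the dish then trails steadily behind them.
- jar0: One of four closed sample jars packed in an arc against the dish and one another: an upright cylinder 52 mm in diameter, 36 to 42 mm tall, 0.09 to 0.18 kg, not fixed; origin at the centre of its underside. The four jars swap places.
- jar1: One of four closed sample jars packed in an arc against the dish and one another: an upright cylinder 52 mm in diameter, 36 to 42 mm tall, 0.09 to 0.18 kg, not fixed; origin at the centre of its underside. The four jars swap places.
- jar2: One of four closed sample jars packed in an arc against the dish and one another: an upright cylinder 52 mm in diameter, 36 to 42 mm tall, 0.09 to 0.18 kg, not fixed; origin at the centre of its underside. The four jars swap places.
- jar3: One of four closed sample jars packed in an arc against the dish and one another: an upright cylinder 52 mm in diameter, 36 to 42 mm tall, 0.09 to 0.18 kg, not fixed; origin at the centre of its underside. The four jars swap places.
- holder: Aluminium channel fixed to the bench: two parallel rails 200 mm long, 16 mm high, 10 mm thick, 80 mm apart inside; the bench is its floor. Origin on the bench midway between the rails at the mouth; x points along the channel, inwards, z up. Ahead of the mouth the rails flare outwards for 30 mm at about 30 degrees.
- stop_zone (a point): Point on the bench on the channel's centre line, 107 mm inside the mouth; fixed to the holder, NOT to the stop. The stop, a dark steel crosspiece (27 mm high, two black thumbscrews 12 mm higher) on the rails, is clamped at a place that differs every time and is not measured: its cushion's face stands 85 to 130 mm inside the mouth and must be felt for.
- holder_end (a point): End of the channel on its centre line, 200 mm inside the mouth, on the bench. About the cushion on the stop's mouth side: a black pad 64 mm wide, top 20 mm above the bench, sprung along the channel. It starts to give at 1.5 N, needs 1 N more per mm, and is hard after 5 mm (6.5 N). At 4 to 6.5 N it has clearly given. When let go it pushes the dish back a few mm and stays against it.
There are look-alikes about, which are no part of the job. What is shaped like the jar1 but brown or red is not meant.

How it is judged:
On the way, in this order (a step that is already met when the one before it is completed fails the run):
1. the dish stands clear of all four jars (at least 20 mm of gap to each), the jars not moved (horizontal distance between dish and jar0 above 0.082 m and horizontal distance between dish and jar1 above 0.082 m and horizontal distance between dish and jar2 above 0.082 m and horizontal distance between dish and jar3 above 0.082 m and distance of each of jar0, jar1, jar2, jar3 from where it was at the start of the episode below 0.006 m), for 0.1 s.
2. the dish, in the channel, is pressed against the cushion of the stop with at least 3 N for 0.3 s (contact force between pad_c0 and dish above 3 N and horizontal distance between pad_c0 and dish below 0.0435 m and y of dish in the frame of holder between -0.008 and 0.008 m), for 0.3 s.
At the end, for the whole second after the job is handed in: The dish stands flat and still on the bench between the rails of the holder, against the cushion of the stop (within about 3 mm) and within 8 mm of the channel's centre line; all four jars are within 6 mm of where they stood (horizontal distance between pad_c0 and dish below 0.0435 m and y of dish in the frame of holder between -0.008 and 0.008 m and height (world z) of dish below 0.004 m and angle between dish's own z axis and vertical below 0.06 rad and linear speed of dish below 0.01 m/s and distance of each of jar0, jar1, jar2, jar3 from where it was at the start of the episode below 0.006 m); the robot touches nothing.
It fails at once if a jar is moved by more than 6 mm or tipped (distance of any of jar0, jar1, jar2, jar3 from where it was at the start of the episode above 0.006 m or angle between any of jar0, jar1, jar2, jar3's own z axis and vertical above 0.15 rad).
It fails at once if the dish is pushed or squeezed with more than 15 N by the fingers or against the holder (contact force between the fingers and dish above 15 N or contact force between dish and holder above 15 N).
It fails at once if the dish is lifted off the bench or tipped (height (world z) of dish above 0.01 m or angle between dish's own z axis and vertical above 0.2 rad).
It also fails if it takes over 67 s, if anything falls off the work surface, if the arm or the gripper's body presses on something with over 40 N, if the wrist force passes 120 N, or if a joint passes its speed limit or range.

## Robot

A 6-joint arm with a two-finger parallel gripper is mounted at the origin on the work surface. World frame = base frame: x ahead of the robot, y to its left, z up, the work surface at z = 0. Lengths are in m, angles in rad, forces in N, time in s.
With the tool pointing down it reaches from about 0.35 to 0.975 m from the base axis. Payload 4.9 kg.
Tool frame: the origin (TCP) lies on the front face of the gripper's body, between the roots of the fingers; the fingertips stand ctrl.tip_extent ahead of it and the grasp point (between the pads) lies 54 mm ahead of it (ctrl.tip_extent is the distance from the TCP to the fingertips, in m); z points along the fingers, y is the line along which they close (so a half turn about z gives the same grasp; the last joint's range is limited). The gripper opens to 85 mm and grips with 20 to 120 N. Pads are 22 mm wide; open, the fingers measure 114 mm over their backs; the gripper's body (76 mm by 85 mm) begins 54 mm behind the grasp point. The pads swing forward as they close: fully open they stand 13 mm farther back than shut.
Start: joints at [-1.254, 0.053, 1.613, -0, 1.476, -0.119], TCP at [0.264, -0.567, 0.304] pointing down, gripper open.
Joint ranges: [-3.01, 3.01], [-1.01, 2.22], [0.06, 2.58], [-1.02, 4.17], [0.09, 2.62], [-3.14, 3.14]. Speed limits (rad/s): [2.57, 2.57, 3.14, 3.14, 3.14, 3.14].

## Interface

Orientations are given as a rotation vector (axis times angle).
In Python, from station import ctrl gives the robot as it stands.
- The arm moves only by the tool apply_moves, never from a script. Its argument "rows" is one flat list of numbers, 6 for each row, row after row: the shift along the tool's x, y, z normalised to -1 to 1, where 1 is 0.6 m, then the turn, a rotation vector about the tool's x, y, z normalised to -1 to 1, where 1 is 90 degrees. A call has 1 to 20 rows; each row is the pose to reach, as a shift and turn from the pose commanded when the call began, along the tool's axes at that moment; what a row does not reach only later rows make up. A row lasts 1/10 s, in which the tool goes at most 50 mm and 8.59 degrees, less where a joint would pass 70% of its speed; a pose out of reach is approached as far as the arm can. A call with a number of a shift or a turn outside -1 to 1 is refused whole. A call with a gripper value outside its range is refused whole. "grip" is the opening, from 0 (shut) to 1 (fully open), set as the call begins (left out, the last holds). The fingers move at their own pace and stop on an object; "grip_force" is the grip in N (left out, the last holds). Time passes only in rows, so rows that repeat a pose let the fingers close. It gives the time, the measured TCP pose, the force, the opening and the grip force at its end, in the units of the state.
- ctrl.get_obs(): the state, without advancing time (a new reading comes with each control period).
- ctrl.get_image(name): name is "scene" or "top"; returns (picture, depth): 400x640x3 uint8, blue, green, red; 400x640 float32, m along the optical axis (not along the pixel's ray), 0 where there is no reading.
- ctrl.camera_model(name): a dict with "mtx" (3x3 intrinsics, pixels), "R" (3x3) and "t" (3): a world point X has camera coordinates R X + t. Camera axes: x right, y down, z forward; pixel columns grow to the right and rows downward; lengths in m; the calibration is good to about 2 mm. A picture is of the moment at which its call begins. camera_model takes no time and is no camera call.
- ctrl.finish_job(): hands the job in; it is judged then, once.
The state is a dict: "t": time; "q": joint angles; "dq": joint speeds; "effort": joint torques, N m; "tool_pos": TCP position; "tool_rot": TCP orientation; "contact_force": force on the tool from outside, world axes, zero at the start; "wrist_torque": the same for the moment, N m; "opening": finger opening in m; "grip_force": force on a finger pad.
Only numpy, scipy, OpenCV 4.12 (cv2) and the standard library are available. Lean on these libraries where they do the work, as an engineer would, in place of code of your own. Each camera call takes 0.05 s, during which the arm holds its last target. There are 200 camera calls.

## Working session

There is one attempt and no reset: what is moved stays moved. The work goes in short steps, Python scripts to look and compute and a tool call to move; the robot and the scene stay as the last step left them, time stands still between calls to the robot, and variables do not carry over. Pictures are saved under pics/ and viewed, at most 10 in all, crops included, and the job is handed in when it is done.

Besides the shell and the picture viewer there is one more tool, called after "Request:" by a JSON object that holds its "fn" and its "kwargs", one argument or row to a line. apply_moves: Moves the arm, as the interface text tells. Its arguments: {"type":"object","properties":{"rows":{"type":"array","items":{"type":"number"}},"grip":{"type":"number"},"grip_force":{"type":"number"}},"required":["rows"]}

```bash
mkdir -p pics; ls; python3 - <<'E'
from station import ctrl
import cv2,numpy as np
for n in("top","scene"):
    im,d=ctrl.get_image(n); cv2.imwrite(f"pics/{n}0.png",im); np.save(f"pics/{n}0.npy",d)
    m=ctrl.camera_model(n); print(n,m["mtx"].round(1).tolist(),m["R"].round(3).tolist(),m["t"].round(3).tolist())
o=ctrl.get_obs(); print(ctrl.tip_extent,{k:np.round(v,3).tolist() for k,v in o.items()})
E
```

```text
pics
top [[482.4, 0.0, 318.5], [0.0, 482.4, 203.9], [0.0, 0.0, 1.0]] [[-0.052, -0.999, -0.003], [-0.973, 0.051, -0.223], [0.223, -0.009, -0.975]] [-0.028, 0.497, 0.952]
scene [[426.1, 0.0, 322.3], [0.0, 426.1, 191.4], [0.0, 0.0, 1.0]] [[-0.52, 0.854, 0.009], [0.726, 0.448, -0.523], [-0.45, -0.265, -0.853]] [0.303, -0.333, 1.141]
0.0726 {'t': 0.1, 'q': [-1.254, 0.053, 1.614, 0.0, 1.476, -0.119], 'dq': [-0.002, -0.001, -0.001, -0.002, -0.0, 0.001], 'effort': [-0.0, -39.49, -37.136, -0.0, 0.004, -0.0], 'tool_pos': [0.264, -0.566, 0.303], 'tool_rot': [-3.065, -0.679, 0.0], 'contact_force': [-0.131, 0.291, 0.077], 'wrist_torque': [-0.002, -0.037, 0.019], 'grip_force': 0.0, 'opening': 0.085}
```

View pics/top0.png

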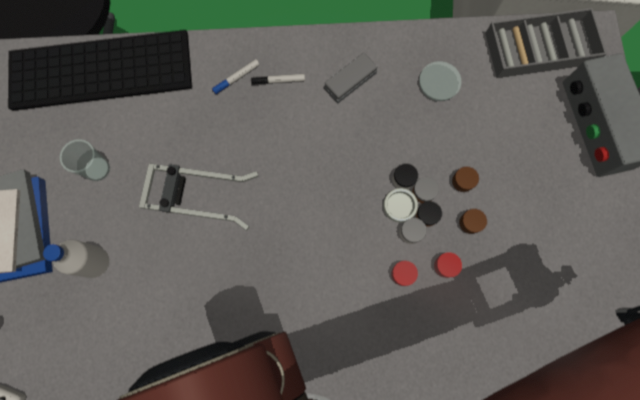

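View pics/scene0.png

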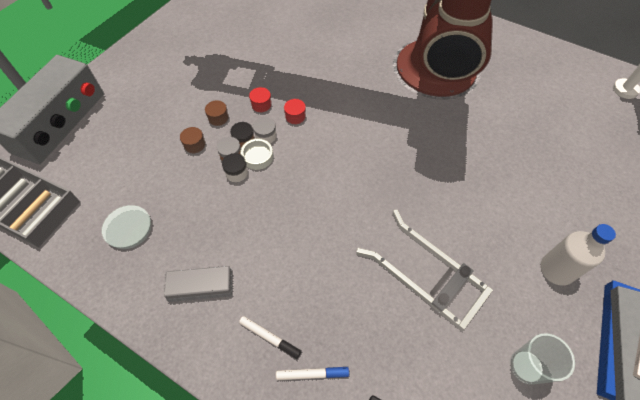

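The top view shows the dish at (401,206), with jars at (405,175), (425,190), (429,212) and (413,230) around its right side. The holder's mouth faces the dish: rail ends at about (235,178) and (232,218), stop at about (174,187). Next I'll rectify to metric planes.

```bash
cat > h.py <<'E'
import numpy as np,cv2
from station import ctrl
def ray(n,uv,z):
    m=ctrl.camera_model(n);R,t=m["R"],m["t"];C=-R.T@t
    d=R.T@np.linalg.inv(m["mtx"])@np.array([uv[0],uv[1],1.]);return C+d*(z-C[2])/d[2]
def ortho(n,im,z,x1,y1,W,H,s):
    # picture: right=-y, down=-x ; top-left is (x1,y1); s m/px
    m=ctrl.camera_model(n);P=m["mtx"]@np.c_[m["R"],m["t"]]
    A=np.array([[0,-s,x1],[-s,0,y1],[0,0,z],[0,0,1.]])
    return cv2.warpPerspective(im,P@A,(W,H),flags=cv2.INTER_CUBIC|cv2.WARP_INVERSE_MAP)
E
python3 - <<'E'
from h import *
for k,uv,z in [("dish",(401,206),.024),("j",(405,175),.039),("j",(425,190),.039),("j",(429,212),.039),("j",(413,230),.039),("ml",(235,178),.016),("mr",(232,218),.016),("stop",(174,187),.03),("endl",(150,167),.016),("endr",(143,208),.016)]:
    print(k,ray("top",uv,z).round(4))
a=cv2.imread("pics/top0.png");b=cv2.imread("pics/scene0.png")
d=ray("top",(401,206),.024);s=.0005
x1,y1=d[0]+.1,d[1]+.07
print(x1,y1)
g=[cv2.convertScaleAbs(ortho(n,i,z,x1,y1,390,400,s),alpha=1.5) for n,i in(("top",a),("scene",b)) for z in(.024,)]
cv2.imwrite("pics/o1.png",np.hstack(g))
E
```

```text
dish [ 0.4885 -0.2321  0.024 ]
j [ 0.5531 -0.2442  0.039 ]
j [ 0.5176 -0.2838  0.039 ]
j [ 0.4692 -0.2874  0.039 ]
j [ 0.4325 -0.2499  0.039 ]
ml [0.5726 0.126  0.016 ]
mr [0.483  0.1337 0.016 ]
stop [0.5552 0.256  0.03  ]
endl [0.608  0.3141 0.016 ]
endr [0.5154 0.3269 0.016 ]
0.5885371706707162 -0.16213280099502075
```

View pics/o1.png

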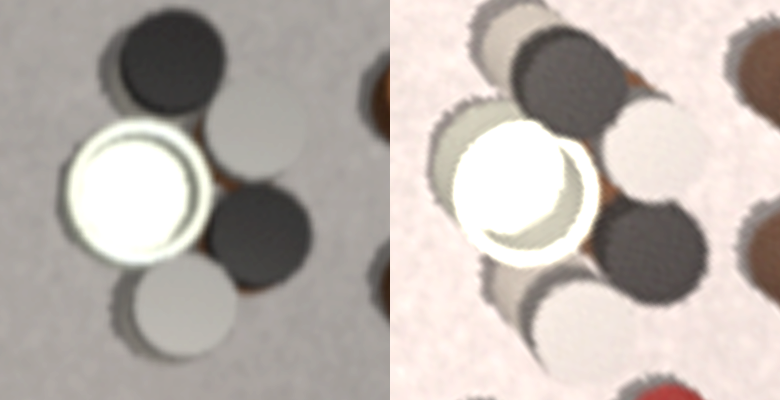

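The left half is the top camera and the right half the scene camera, both at z=24 mm. The dish rim centre is at (138,191) in both, and the jar tops are at (172,62), (256,131), (259,233) and (185,306). Next I'll fit the arc and rectify the holder.

```bash
python3 - <<'E'
from h import *
from scipy.optimize import least_squares
x1,y1,s=.58854,-.16213,.0005
P=lambda u,v:np.array([x1-s*v,y1-s*u])
m=ctrl.camera_model("top");C=-m["R"].T@m["t"];m2=ctrl.camera_model("scene");C2=-m2["R"].T@m2["t"]
lift=lambda p,C,z:C[:2]+(p-C[:2])*(C[2]-z)/(C[2]-.024)
T=[(172,62),(256,131),(259,233),(185,306)];S=[(179,83),(263,151),(260,252),(192,331)]
A=np.array([lift(P(*q),C,.0385) for q in T]);B=np.array([lift(P(*q),C2,.0385) for q in S])
print(A.round(4),B.round(4))
dish=P(137.5,191.5)
k=np.radians(106-np.arange(4)*0)
def model(p):
    a=p[2]+np.pi+np.radians(49.6)*(np.arange(4)-1.5)
    return np.c_[p[0]+.062*np.cos(a),p[1]+.062*np.sin(a)]
for Q in(A,B):
  for o in(Q,Q[::-1]):
    f=lambda p:np.r_[(model(p)-o).ravel(),p[:2]-dish]
    r=least_squares(f,[*dish,1.4]);
    if r.cost<1e-4: print(r.x.round(4),np.degrees(r.x[2]),np.abs(r.fun).max(),dish)
a=cv2.imread("pics/top0.png");b=cv2.imread("pics/scene0.png")
g=[cv2.convertScaleAbs(ortho(n,i,.016,.66,.37,400,300,.0008),alpha=1.4) for n,i in(("top",a),("scene",b))]
cv2.imwrite("pics/o2.png",np.hstack(g))
E
```

```text
[[ 0.5534 -0.2452]
 [ 0.5194 -0.2866]
 [ 0.4692 -0.2881]
 [ 0.4332 -0.2516]] [[ 0.5539 -0.2433]
 [ 0.5206 -0.2845]
 [ 0.471  -0.283 ]
 [ 0.4323 -0.2497]]
[ 0.4923 -0.2313  1.6148] 92.52244720029563 0.0013433429565042898 [ 0.49279 -0.23088]
[ 0.4928 -0.2291  1.6159] 92.58232429517194 0.0034886409474823576 [ 0.49279 -0.23088]
```

View pics/o2.png

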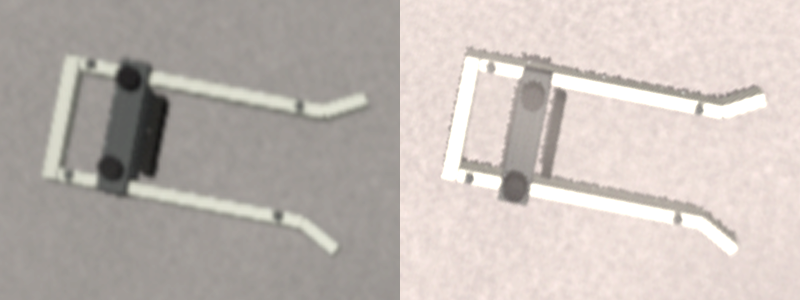

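In the left (top) half the rail screws are at (91,63), (299,105), (69,175) and (278,215). That puts the mouth at about (310,164), world (0.528, 0.122), with the channel heading about 79°. The dish is at (0.4925, −0.231) and its free direction is 92.5°. I'll push along 86°, which reaches the channel line about 80 mm ahead of the mouth. First I'll shut the gripper, turn to 86° and hover over the dish.

Request:
{"fn": "apply_moves", "kwargs": {
  "rows": [0.15, -0.09, 0.06, 0, 0, -0.17, 0.3, -0.18, 0.13, 0, 0, -0.35, 0.45, -0.27, 0.2, 0, 0, -0.52, 0.581, -0.3453, 0.25, 0, 0, -0.678, 0.581, -0.3453, 0.25, 0, 0, -0.678, 0.581, -0.3453, 0.25, 0, 0, -0.678, 0.581, -0.3453, 0.25, 0, 0, -0.678, 0.581, -0.3453, 0.25, 0, 0, -0.678, 0.581, -0.3453, 0.25, 0, 0, -0.678, 0.581, -0.3453, 0.25, 0, 0, -0.678, 0.581, -0.3453, 0.25, 0, 0, -0.678, 0.581, -0.3453, 0.25, 0, 0, -0.678, 0.581, -0.3453, 0.25, 0, 0, -0.678, 0.581, -0.3453, 0.25, 0, 0, -0.678, 0.581, -0.3453, 0.25, 0, 0, -0.678, 0.581, -0.3453, 0.25, 0, 0, -0.678],
  "grip": 0,
  "grip_force": 20
}}

```text
t: 1.7
tool_pos: [0.4922, -0.232, 0.1541]
tool_rot: [2.298, 2.141, 0.0]
contact_force: [-1.0, -0.0, 1.6]
opening: -0.0002
grip_force: 0.0
```

```bash
python3 - <<'E'
from h import *
o=ctrl.get_obs();print(ctrl.tip_extent,o["tool_pos"],o["contact_force"])
im,d=ctrl.get_image("scene");cv2.imwrite("pics/s1.png",cv2.resize(im[40:240,150:400],None,fx=3,fy=3,interpolation=2))
m=ctrl.camera_model("scene")
P=o["tool_pos"]-[0,0,.0726];c=m["mtx"]@(m["R"]@P+m["t"]);c=c[:2]/c[2];print((c-[150,40])*3)
E
```

```text
0.0726 [ 0.49223926 -0.23204134  0.15409838] [-0.9907852  -0.02374648  1.61779464]
[306.12799217 282.46297055]
```

View pics/s1.png

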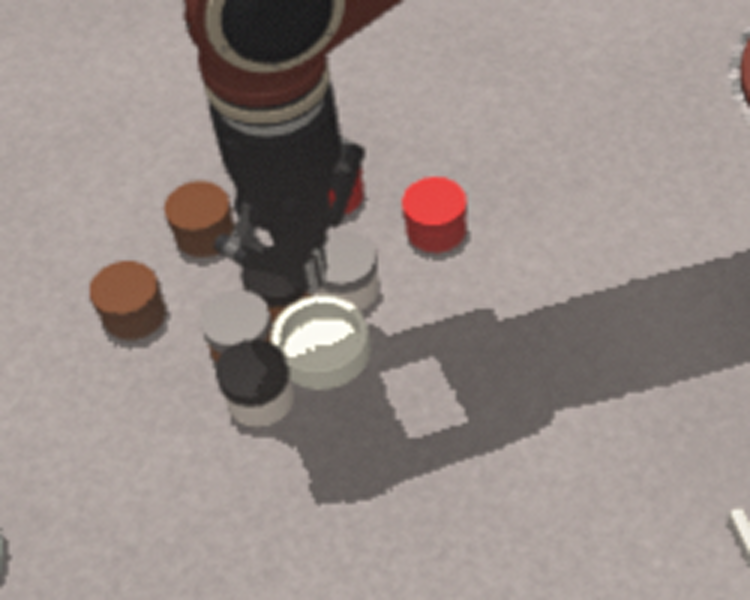

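The shut fingertips are at about (300,285), close to the predicted (306,282), so they are over the dish. I'll lower inside it in steps.

Request:
{"fn": "apply_moves", "kwargs": {
  "rows": [0, 0, 0.02, 0, 0, 0, 0, 0, 0.04, 0, 0, 0, 0, 0, 0.06, 0, 0, 0, 0, 0, 0.075, 0, 0, 0, 0, 0, 0.085, 0, 0, 0, 0, 0, 0.095, 0, 0, 0, 0, 0, 0.1, 0, 0, 0, 0, 0, 0.105, 0, 0, 0, 0, 0, 0.11, 0, 0, 0, 0, 0, 0.115, 0, 0, 0, 0, 0, 0.115, 0, 0, 0, 0, 0, 0.115, 0, 0, 0, 0, 0, 0.115, 0, 0, 0]
}}

```text
t: 3.05
tool_pos: [0.4925, -0.2317, 0.0851]
tool_rot: [2.297, 2.142, 0.0]
contact_force: [0.4, 0.4, -0.2]
opening: 0.0001
grip_force: 0.0
```

Request:
{"fn": "apply_moves", "kwargs": {
  "rows": [0.005, 0, 0, 0, 0, 0, 0.01, 0, 0, 0, 0, 0, 0.015, 0, 0, 0, 0, 0, 0.018, 0, 0, 0, 0, 0, 0.021, 0, 0, 0, 0, 0, 0.023, 0, 0, 0, 0, 0, 0.025, 0, 0, 0, 0, 0, 0.027, 0, 0, 0, 0, 0, 0.029, 0, 0, 0, 0, 0, 0.031, 0, 0, 0, 0, 0, 0.033, 0, 0, 0, 0, 0, 0.036, 0, 0, 0, 0, 0, 0.039, 0, 0, 0, 0, 0, 0.042, 0, 0, 0, 0, 0, 0.045, 0, 0, 0, 0, 0, 0.05, 0, 0, 0, 0, 0]
}}

```text
t: 4.65
tool_pos: [0.4945, -0.2016, 0.0849]
tool_rot: [2.298, 2.142, -0.0]
contact_force: [-0.2, -1.1, -0.2]
opening: -0.0003
grip_force: 0.5
```

```bash
python3 - <<'E'
from h import *
print(ctrl.get_obs()["contact_force"])
g=[]
for n in("top","scene"):
    im,d=ctrl.get_image(n);g.append(cv2.convertScaleAbs(ortho(n,im,.024,.58854,-.16213+.03,390,400,.0005),alpha=1.5))
cv2.imwrite("pics/o3.png",np.hstack(g))
E
```

```text
[-0.22200286 -1.06925498 -0.18513105]
```

View pics/o3.png

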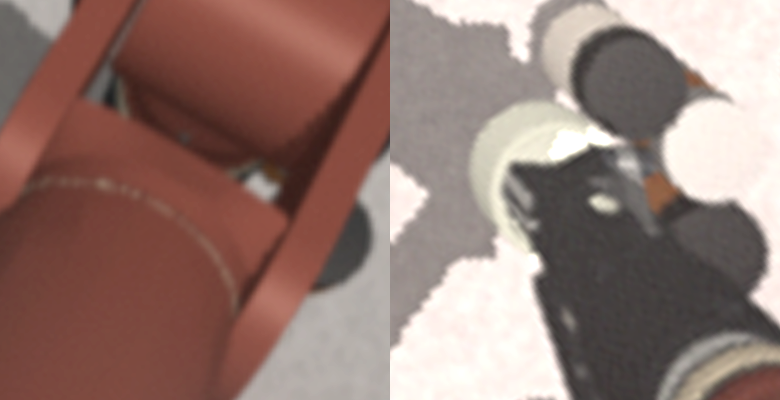

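The scene half shows the jars still where they were (jar tops at (629,83) and (713,150), allowing for the 60 px view shift) and the dish moving left. The push force is about 1.1 N. Continuing.

Request:
{"fn": "apply_moves", "kwargs": {
  "rows": [0.005, 0, 0, 0, 0, 0, 0.011, 0, 0, 0, 0, 0, 0.018, 0, 0, 0, 0, 0, 0.026, 0, 0, 0, 0, 0, 0.035, 0, 0, 0, 0, 0, 0.045, 0, 0, 0, 0, 0, 0.055, 0, 0, 0, 0, 0, 0.065, 0, 0, 0, 0, 0, 0.075, 0, 0, 0, 0, 0, 0.085, 0, 0, 0, 0, 0, 0.095, 0, 0, 0, 0, 0, 0.105, 0, 0, 0, 0, 0, 0.115, 0, 0, 0, 0, 0, 0.125, 0, 0, 0, 0, 0, 0.135, 0, 0, 0, 0, 0, 0.145, 0, 0, 0, 0, 0, 0.155, 0, 0, 0, 0, 0, 0.165, 0, 0, 0, 0, 0, 0.173, 0, 0, 0, 0, 0, 0.18, 0, 0, 0, 0, 0]
}}

```text
t: 6.75
tool_pos: [0.5021, -0.0935, 0.0849]
tool_rot: [2.298, 2.142, -0.0]
contact_force: [0.2, -0.1, 0.7]
opening: -0.0001
grip_force: 0.5
```

Request:
{"fn": "apply_moves", "kwargs": {
  "rows": [0.01, 0, 0, 0, 0, 0, 0.02, 0, 0, 0, 0, 0, 0.03, 0, 0, 0, 0, 0, 0.042, 0, 0, 0, 0, 0, 0.055, 0, 0, 0, 0, 0, 0.07, 0, 0, 0, 0, 0, 0.085, 0, 0, 0, 0, 0, 0.1, 0, 0, 0, 0, 0, 0.115, 0, 0, 0, 0, 0, 0.13, 0, 0, 0, 0, 0, 0.145, 0, 0, 0, 0, 0, 0.16, 0, 0, 0, 0, 0, 0.175, 0, 0, 0, 0, 0, 0.19, 0, 0, 0, 0, 0, 0.203, 0, 0, 0, 0, 0, 0.214, 0, 0, 0, 0, 0, 0.223, 0, 0, 0, 0, 0, 0.23, 0, 0, 0, 0, 0, 0.235, 0, 0, 0, 0, 0, 0.24, 0, 0, 0, 0, 0]
}}

```text
t: 8.75
tool_pos: [0.5121, 0.0498, 0.0849]
tool_rot: [2.298, 2.142, -0.0]
contact_force: [-0.6, -1.9, 0.4]
opening: 0.0001
grip_force: 0.6
```

```bash
python3 - <<'E'
from h import *
print(ctrl.get_obs()["contact_force"])
g=[]
for n in("top","scene"):
    im,d=ctrl.get_image(n);g.append(cv2.convertScaleAbs(ortho(n,im,.024,.66,.30,400,300,.0008),alpha=1.4))
cv2.imwrite("pics/o4.png",np.hstack(g))
E
```

```text
[-0.64754291 -1.88280659  0.38950514]
```

View pics/o4.png

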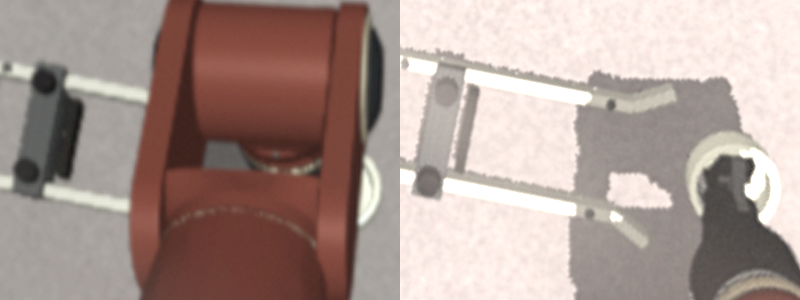

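The scene half shows the dish rim centred near (734,190), world about (0.510, 0.033), on the channel line and ahead of the flares. The cushion face looks to be about 119 mm inside the mouth. Next I'll turn to 79° and advance along the channel, about 140 mm for now.

Request:
{"fn": "apply_moves", "kwargs": {
  "rows": [0.003, 0.001, 0, 0, 0, 0.02, 0.007, 0.0025, 0, 0, 0, 0.04, 0.012, 0.004, 0, 0, 0, 0.06, 0.018, 0.0047, 0, 0, 0, 0.078, 0.025, 0.0056, 0, 0, 0, 0.078, 0.033, 0.0066, 0, 0, 0, 0.078, 0.042, 0.0077, 0, 0, 0, 0.078, 0.052, 0.0089, 0, 0, 0, 0.078, 0.062, 0.0101, 0, 0, 0, 0.078, 0.072, 0.0114, 0, 0, 0, 0.078, 0.082, 0.0126, 0, 0, 0, 0.078, 0.092, 0.0138, 0, 0, 0, 0.078, 0.102, 0.015, 0, 0, 0, 0.078, 0.112, 0.0163, 0, 0, 0, 0.078, 0.12, 0.0173, 0, 0, 0, 0.078, 0.126, 0.018, 0, 0, 0, 0.078, 0.13, 0.0185, 0, 0, 0, 0.078, 0.133, 0.0188, 0, 0, 0, 0.078]
}}

```text
t: 10.65
tool_pos: [0.529, 0.1287, 0.0849]
tool_rot: [-2.425, -1.998, 0.0]
contact_force: [0.8, -0.7, 0.5]
opening: 0.0
grip_force: 0.5
```

Request:
{"fn": "apply_moves", "kwargs": {
  "rows": [0.004, 0, 0, 0, 0, 0, 0.009, 0, 0, 0, 0, 0, 0.015, 0, 0, 0, 0, 0, 0.022, 0, 0, 0, 0, 0, 0.029, 0, 0, 0, 0, 0, 0.036, 0, 0, 0, 0, 0, 0.043, 0, 0, 0, 0, 0, 0.05, 0, 0, 0, 0, 0, 0.057, 0, 0, 0, 0, 0, 0.064, 0, 0, 0, 0, 0, 0.071, 0, 0, 0, 0, 0, 0.077, 0, 0, 0, 0, 0, 0.082, 0, 0, 0, 0, 0, 0.086, 0, 0, 0, 0, 0, 0.089, 0, 0, 0, 0, 0, 0.091, 0, 0, 0, 0, 0]
}}

```text
t: 12.25
tool_pos: [0.5394, 0.1822, 0.0849]
tool_rot: [-2.425, -1.998, 0.0]
contact_force: [-0.2, -0.2, -0.8]
opening: -0.0002
grip_force: 0.4
```

```bash
python3 - <<'E'
from h import *
print(ctrl.get_obs()["contact_force"])
im,d=ctrl.get_image("scene")
cv2.imwrite("pics/o5.png",cv2.convertScaleAbs(ortho("scene",im,.020,.62,.30,500,400,.0005),alpha=1.3))
E
```

```text
[-0.22244383 -0.21535063 -0.81299428]
```

View pics/o5.png

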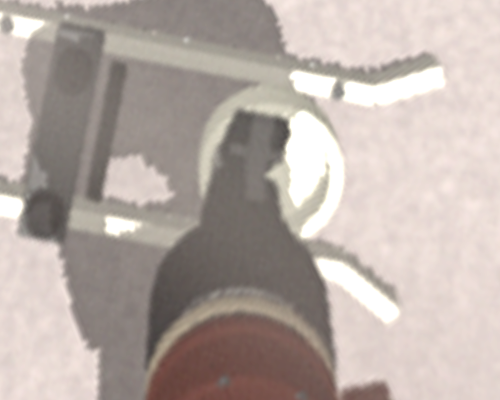

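The dish is centred in the channel, with its front edge near u=200 and the cushion face near u=115. The gap is about 37–44 mm. I'll advance 30 mm and then feel for the cushion.

Request:
{"fn": "apply_moves", "kwargs": {
  "rows": [0.004, 0, 0, 0, 0, 0, 0.009, 0, 0, 0, 0, 0, 0.015, 0, 0, 0, 0, 0, 0.021, 0, 0, 0, 0, 0, 0.027, 0, 0, 0, 0, 0, 0.033, 0, 0, 0, 0, 0, 0.038, 0, 0, 0, 0, 0, 0.042, 0, 0, 0, 0, 0, 0.045, 0, 0, 0, 0, 0, 0.048, 0, 0, 0, 0, 0, 0.05, 0, 0, 0, 0, 0, 0.05, 0, 0, 0, 0, 0]
}}

```text
t: 13.5
tool_pos: [0.5452, 0.2117, 0.0849]
tool_rot: [-2.425, -1.997, -0.0]
contact_force: [-0.5, -0.6, -0.9]
opening: 0.0002
grip_force: 0.1
```

Request:
{"fn": "apply_moves", "kwargs": {
  "rows": [0.0017, 0, 0, 0, 0, 0, 0.0033, 0, 0, 0, 0, 0, 0.005, 0, 0, 0, 0, 0, 0.005, 0, 0, 0, 0, 0, 0.005, 0, 0, 0, 0, 0]
}}

```text
t: 14.0
tool_pos: [0.5457, 0.2146, 0.0849]
tool_rot: [-2.425, -1.998, -0.0]
contact_force: [1.7, -1.1, -0.1]
opening: -0.0001
grip_force: 0.2
```

Request:
{"fn": "apply_moves", "kwargs": {
  "rows": [0.0017, 0, 0, 0, 0, 0, 0.0033, 0, 0, 0, 0, 0, 0.0033, 0, 0, 0, 0, 0, 0.0033, 0, 0, 0, 0, 0]
}}

```text
t: 14.4
tool_pos: [0.5461, 0.2166, 0.085]
tool_rot: [-2.425, -1.998, -0.0]
contact_force: [-1.4, -1.1, 0.4]
opening: 0.0001
grip_force: 0.2
```

Request:
{"fn": "apply_moves", "kwargs": {
  "rows": [0.0017, 0, 0, 0, 0, 0, 0.0033, 0, 0, 0, 0, 0, 0.0033, 0, 0, 0, 0, 0, 0.0033, 0, 0, 0, 0, 0]
}}

```text
t: 14.8
tool_pos: [0.5465, 0.2185, 0.0849]
tool_rot: [-2.425, -1.998, -0.0]
contact_force: [-0.1, 0.0, -0.1]
opening: -0.0001
grip_force: 0.2
```

Request:
{"fn": "apply_moves", "kwargs": {
  "rows": [0.0017, 0, 0, 0, 0, 0, 0.0033, 0, 0, 0, 0, 0, 0.0033, 0, 0, 0, 0, 0, 0.0033, 0, 0, 0, 0, 0]
}}

```text
t: 15.2
tool_pos: [0.5469, 0.2204, 0.0849]
tool_rot: [-2.425, -1.998, -0.0]
contact_force: [-0.4, -0.5, 0.0]
opening: -0.0002
grip_force: 0.2
```

Request:
{"fn": "apply_moves", "kwargs": {
  "rows": [0.0017, 0, 0, 0, 0, 0, 0.0033, 0, 0, 0, 0, 0, 0.0033, 0, 0, 0, 0, 0, 0.0033, 0, 0, 0, 0, 0]
}}

```text
t: 15.6
tool_pos: [0.5472, 0.2224, 0.0849]
tool_rot: [-2.425, -1.998, -0.0]
contact_force: [0.2, -0.8, 0.5]
opening: -0.0004
grip_force: 0.2
```

Request:
{"fn": "apply_moves", "kwargs": {
  "rows": [0.0017, 0, 0, 0, 0, 0, 0.0033, 0, 0, 0, 0, 0, 0.0033, 0, 0, 0, 0, 0, 0.0033, 0, 0, 0, 0, 0]
}}

```text
t: 16.0
tool_pos: [0.5476, 0.2244, 0.0849]
tool_rot: [-2.425, -1.998, -0.0]
contact_force: [-0.1, -0.9, 0.5]
opening: 0.0
grip_force: 0.3
```

Request:
{"fn": "apply_moves", "kwargs": {
  "rows": [0.0017, 0, 0, 0, 0, 0, 0.0017, 0, 0, 0, 0, 0, 0.0017, 0, 0, 0, 0, 0, 0.0017, 0, 0, 0, 0, 0]
}}

```text
t: 16.4
tool_pos: [0.5478, 0.2253, 0.0849]
tool_rot: [-2.425, -1.998, -0.0]
contact_force: [-1.0, -0.3, 0.2]
opening: -0.0002
grip_force: 0.3
```

Request:
{"fn": "apply_moves", "kwargs": {
  "rows": [0.0017, 0, 0, 0, 0, 0, 0.0033, 0, 0, 0, 0, 0, 0.0033, 0, 0, 0, 0, 0, 0.0033, 0, 0, 0, 0, 0]
}}

```text
t: 16.8
tool_pos: [0.5481, 0.2269, 0.0849]
tool_rot: [2.424, 1.998, -0.001]
contact_force: [-0.8, -4.3, 1.8]
opening: -0.0001
grip_force: 1.9
```

Request:
{"fn": "apply_moves", "kwargs": {
  "rows": [0.0017, 0, 0, 0, 0, 0, 0.0017, 0, 0, 0, 0, 0, 0.0017, 0, 0, 0, 0, 0, 0.0017, 0, 0, 0, 0, 0]
}}

```text
t: 17.2
tool_pos: [0.5483, 0.228, 0.0849]
tool_rot: [2.425, 1.998, -0.001]
contact_force: [-1.0, -5.2, 1.9]
opening: -0.0001
grip_force: 2.4
```

Cushion contact is made, with about 5.3 N along the channel. I'll add 0.6 mm and hold.

Request:
{"fn": "apply_moves", "kwargs": {
  "rows": [0.001, 0, 0, 0, 0, 0, 0.001, 0, 0, 0, 0, 0, 0.001, 0, 0, 0, 0, 0, 0.001, 0, 0, 0, 0, 0]
}}

```text
t: 17.6
tool_pos: [0.5484, 0.2286, 0.0849]
tool_rot: [2.424, 1.998, -0.001]
contact_force: [-2.1, -5.6, 2.4]
opening: 0.0004
grip_force: 2.5
```

Request:
{"fn": "apply_moves", "kwargs": {
  "rows": [0, 0, 0, 0, 0, 0, 0, 0, 0, 0, 0, 0, 0, 0, 0, 0, 0, 0, 0, 0, 0, 0, 0, 0, 0, 0, 0, 0, 0, 0]
}}

```text
t: 18.1
tool_pos: [0.5484, 0.2286, 0.0849]
tool_rot: [2.425, 1.998, -0.001]
contact_force: [-0.5, -4.7, 2.3]
opening: -0.0002
grip_force: 2.5
```

Request:
{"fn": "apply_moves", "kwargs": {
  "rows": [0.001, 0, 0, 0, 0, 0, 0.0017, 0, 0, 0, 0, 0, 0.0017, 0, 0, 0, 0, 0, 0.0017, 0, 0, 0, 0, 0, 0.0017, 0, 0, 0, 0, 0]
}}

```text
t: 18.6
tool_pos: [0.5486, 0.2294, 0.0849]
tool_rot: [2.424, 1.997, -0.002]
contact_force: [-1.5, -5.9, 1.4]
opening: 0.0001
grip_force: 2.8
```

Request:
{"fn": "apply_moves", "kwargs": {
  "rows": [0, 0, 0, 0, 0, 0, 0, 0, 0, 0, 0, 0, 0, 0, 0, 0, 0, 0, 0, 0, 0, 0, 0, 0, 0, 0, 0, 0, 0, 0]
}}

```text
t: 19.1
tool_pos: [0.5486, 0.2294, 0.0849]
tool_rot: [2.424, 1.997, -0.002]
contact_force: [-1.6, -6.0, 2.2]
opening: -0.0001
grip_force: 2.8
```

Steady at about 6.2 N. I'll retreat slowly to the middle of the dish, then lift straight up.

Request:
{"fn": "apply_moves", "kwargs": {
  "rows": [-0.0015, 0, 0, 0, 0, 0, -0.003, 0, 0, 0, 0, 0, -0.0045, 0, 0, 0, 0, 0, -0.006, 0, 0, 0, 0, 0, -0.0075, 0, 0, 0, 0, 0, -0.009, 0, 0, 0, 0, 0, -0.011, 0, 0, 0, 0, 0, -0.014, 0, 0, 0, 0, 0, -0.018, 0, 0, 0, 0, 0, -0.022, 0, 0, 0, 0, 0, -0.026, 0, 0, 0, 0, 0, -0.026, 0, 0, 0, 0, 0, -0.026, 0, 0, 0, 0, 0]
}}

```text
t: 20.4
tool_pos: [0.5457, 0.2144, 0.0849]
tool_rot: [-2.425, -1.997, -0.0]
contact_force: [0.7, -0.0, -0.0]
opening: 0.0003
grip_force: 0.0
```

Request:
{"fn": "apply_moves", "kwargs": {
  "rows": [0, 0, -0.005, 0, 0, 0, 0, 0, -0.012, 0, 0, 0, 0, 0, -0.02, 0, 0, 0, 0, 0, -0.03, 0, 0, 0, 0, 0, -0.045, 0, 0, 0, 0, 0, -0.065, 0, 0, 0, 0, 0, -0.09, 0, 0, 0, 0, 0, -0.12, 0, 0, 0, 0, 0, -0.16, 0, 0, 0, 0, 0, -0.2, 0, 0, 0, -0.06, 0, -0.22, 0, 0, 0, -0.12, 0, -0.22, 0, 0, 0, -0.18, 0, -0.22, 0, 0, 0, -0.24, 0, -0.22, 0, 0, 0, -0.3, 0, -0.22, 0, 0, 0, -0.35, 0, -0.22, 0, 0, 0, -0.4, 0, -0.22, 0, 0, 0, -0.4, 0, -0.22, 0, 0, 0, -0.4, 0, -0.22, 0, 0, 0]
}}

```text
t: 22.3
tool_pos: [0.4999, -0.0215, 0.218]
tool_rot: [2.426, 1.995, 0.002]
contact_force: [0.3, 0.2, 0.2]
opening: 0.0001
grip_force: 0.0
```

```bash
python3 - <<'E'
from h import *
print(ctrl.get_obs()["contact_force"])
g=[]
for n in("top","scene"):
    im,d=ctrl.get_image(n);g.append(cv2.convertScaleAbs(ortho(n,im,.022,.62,.30,400,400,.0005),alpha=1.3))
cv2.imwrite("pics/o6.png",np.hstack(g))
E
```

```text
[0.28402751 0.23517789 0.22204285]
```

View pics/o6.png

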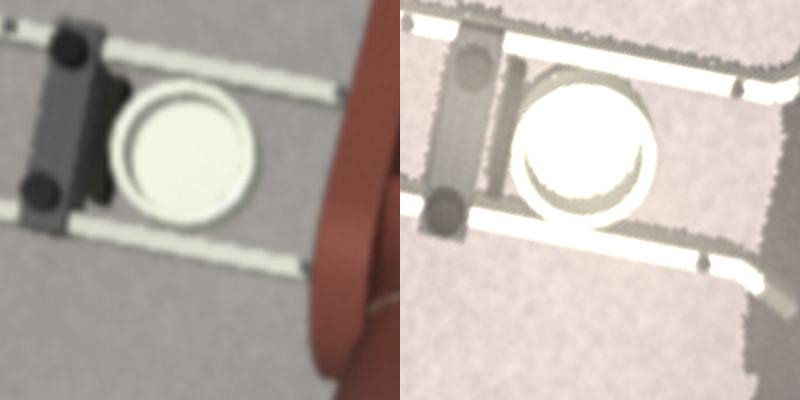

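The dish lies centred between the rails. Its front edge (u≈110 top, 511 scene) is against the cushion face, and the arm is clear. Handing in.

```bash
python3 -c "
from station import ctrl
print(ctrl.finish_job())"
```

```text
the job is handed in; nothing more can be done
None
```

The dish was slid out from the jars, pressed against the cushion at about 6 N, and left resting against it, centred in the channel; I handed the job in and got no verdict back, and I saw the jars unmoved only early in the pull-out.

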